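Feeler gauge in the blower fan's gap

ROBOT

A 6-joint arm with a two-finger parallel gripper is mounted at the origin on the work surface. World frame = base frame: x ahead of the robot, y to its left, z up, the work surface at z = 0. Lengths are in mm, angles in degrees, forces in N, time in s.
With the tool pointing down it reaches from about 275 to 750 mm from the base axis. Payload 10.2 kg.
Tool frame: the origin (TCP) lies where the fingers leave the gripper's body, on its centre line; the fingertips stand robot.tip_extent ahead of it and the grasp point (between the pads) lies 45 mm ahead of it (robot.tip_extent is the distance from the TCP to the fingertips, in mm); x points along the fingers, z is the direction in which the jaws open and shut, and the axes are right-handed (so a half turn about x gives the same grasp; the last joint's range is limited). The gripper opens to 88 mm and grips with 3 to 60 N. Pads are 18 mm wide; open, the fingers measure 123 mm over their backs; the gripper's body (75 mm by 187 mm) begins 45 mm behind the grasp point.
Start: joints at [-78.461, 17.928, 85.812, -0, 76.261, -12.8], TCP at [216.361, -478.351, 302.72] pointing down, gripper open.
Joint ranges: [-168.41, 168.41], [-55.51, 124.54], [10.69, 146.95], [-70.63, 250.63], [1, 178], [-165.06, 165.06]. Speed limits (degrees/s): [136.94, 136.94, 172.46, 180, 180, 180].

INTERFACE

Orientations are given as [roll, pitch, yaw] about the fixed x, y, z axes, in that order (R = Rz(yaw) Ry(pitch) Rx(roll)).
In Python, from cell import robot gives the robot as it stands.
- The arm moves only by the tool step_arm, never from a script. Its argument "commands" is a list that holds one entry, the list of rows, each a list of 5 numbers: the shift along the tool's x, y, z in m, then the turn about the tool's x in rad, then the opening, from 0 (shut) to 1 (fully open). In form: [[[dx, dy, dz, roll, hand], ...]]. A call has 1 to 20 rows; each row shifts and turns the commanded pose from where the row before left it, along the tool's axes as they then stand; what a row does not reach is not made up. A row lasts 1/12 s, in which the tool goes at most 41.7 mm and 7.16 degrees, less where a joint would pass 70% of its speed; a pose out of reach is approached as far as the arm can. A call with a gripper value outside its range is refused whole. The fingers move at their own pace and stop on an object; the grip force is fixed at half the most. Time passes only in rows, so rows that do not move let the fingers close. It gives the time, the measured TCP pose, the force and the opening at its end, in the units of the state.
- robot.get_state(): the state, without advancing time (a new reading comes with each control period).
- robot.grab_frame(name): name is "scene" or "side" or "wrist"; returns the picture (400x640x3 uint8, red, green, blue); there is no depth.
- robot.camera_params(name): a dict with "fov_y" (degrees; the focal length in pixels is half the picture's height over the tangent of half this angle, whatever the lens; pixels are square), "cx", "cy" (the principal point, pixels), "extrinsics" (4x4, takes a point from camera to world coordinates); the wrist camera has in their place "tool_from_camera" (4x4, takes a point from camera to tool coordinates, whose origin is the TCP and whose axes are the tool frame's). Camera axes: x right, y up, looking along -z (the intrinsics and any distortion apply to the point x, -y, -z); pixel columns grow to the right and rows downward; lengths in mm; the calibration is good to about 2 mm. A picture is of the moment at which its call begins: read the wrist's pose just before it. camera_params takes no time and is no camera call.
- robot.sign_off(): hands the job in, once; it reports no verdict.
The state is a dict: "clock": time; "joint_pos": joint angles; "joint_velocities": joint speeds; "tau": joint torques, N m; "tool_pos": TCP position; "ee_rot": TCP orientation; "wrist_force": force on the tool from outside, world axes, zero at the start; "wrist_torque": the same for the moment, N m; "gripper_width": finger opening in mm.
Only numpy, scipy, OpenCV 4.12 (cv2) and the standard library are available. Lean on these libraries where they do the work, as an engineer would, in place of code of your own. Each camera call takes 0.05 s, during which the arm holds its last target.

TASK

Check the clearance of the car heater blower on the counter: take the yellow feeler gauge out of its rack and, holding it, slide its blade down into the gap between the white fan wheel and the housing's wall until you feel it drag and its crossbar is fully home on the housing's two posts. Let go and leave it standing there as a spacer; the red gauge is too thick and stays in the rack.

Things in the scene. Friction and masses are not known exactly. Their poses are not given: they have to be found in the camera images.
- yellow_grip (a point): Yellow T-handled gauge, 0.11 kg, upright in a rack slot. Steel blade 8 mm thick, 24 wide, 45 long, round end; over it a crossbar 16 thick, 70 wide, 14 high, then the grip 16 thick, 34 wide, 37 high. Point: in the grip on the centre line, 30 mm above the crossbar's underside, 75 above the blade's end, 21 below the top. x: across the 16 mm thickness (pinch along it), y: along the crossbar, z up.
- red_grip (a point): Red gauge, the same but its blade is 13 mm thick; same point and axes. Stays in the rack: a fixed grey block 160 x 90 x 55 mm high with two slots 19 x 33 mm, 70 mm apart; crossbars rest on its top, blades hang in the slots (either gauge in either slot; lift 50 mm to clear).
- gap (a point): Gap of the fixed dark grey blower, at the height of its two post tops (85 mm up), where the blade's centre line belongs. x: level, from wall to fan, y: along the gap, z up. Wall at x=-4, fan rim at +1 mm; narrow from 20 below, over 45 deep; mouth (orange lip) flares to x=-18..+13. Posts at y=+-22..34; crossbar rests on them (either way round): grip point 30 mm above this point.
- fan (a joint): How far the white fan wheel (140 mm across, top 79 mm above the counter, axis at x = 71 mm of the gap's frame) is pushed from the wall on its springy rubber mount, m: 0 at rest, about 0.003 with the yellow blade in the gap, at most 0.008. 0.8 N per mm, so the blade goes down against a drag of a few newtons.
There are look-alikes about, which are no part of the job. Of the things shaped like the part that bears yellow_grip, the yellow one is meant.

How it is judged (in metres and radians):
On the way:
1. the held yellow blade is in the gap and drags, pushing the fan back on its mount (horizontal distance between yellow_grip and gap below 0.018 m and z of yellow_grip in the frame of gap below 0.056 m and value of joint fan above 0.0015 m and contact force between the fingers and yellow above 0.5 N), for 0.1 s.
At the end, for the whole second after the job is handed in: Yellow gauge released, at rest in the gap: crossbar within 10 mm of the post tops, grip point within 18 mm sideways of the gap, upright within 12 deg, turned within 15 deg (either way round), fan pushed back over 1.5 mm; red gauge within 20 mm of its start (z of yellow_grip in the frame of gap between 0.022 and 0.04 m and horizontal distance between yellow_grip and gap below 0.018 m and angle between yellow_grip's own z axis and vertical below 0.22 rad and angle between the x axis of yellow_grip and the x axis of gap, either way round below 0.26 rad and value of joint fan above 0.0015 m and linear speed of yellow below 0.02 m/s and distance of red_grip from where it was at the start of the episode below 0.02 m); the robot touches nothing.
It fails at once if the red gauge is moved from its slot (distance of red_grip from where it was at the start of the episode above 0.02 m).
It also fails if it takes over 35 s, if anything falls off the work surface, if the arm or the gripper's body presses on something with over 40 N, if the wrist force passes 120 N, or if a joint passes its speed limit or range.

## Working session

There is one attempt and no reset: what is moved stays moved. The work goes in short steps, Python scripts to look and compute and a tool call to move; the robot and the scene stay as the last step left them, time stands still between calls to the robot, and variables do not carry over. Pictures are saved under pics/ and viewed, and the job is handed in when it is done.

Besides the shell and the picture viewer there is one more tool, called after "Request:" by a JSON object that holds its "op" and its "data". step_arm: Moves the arm, as the interface text tells. Its arguments: {"type":"object","properties":{"commands":{"type":"array"}},"required":["commands"]}

```bash
mkdir -p pics; python3 - <<'E'
from cell import robot
import cv2
s=robot.get_state();print(s)
print(robot.tip_extent)
for n in("scene","side","wrist"):
    p=robot.camera_params(n);print(n,p)
    cv2.imwrite(f"pics/{n}0.png",robot.grab_frame(n)[:,:,::-1])
E
```

```text
{'clock': 0.0, 'joint_pos': array([-7.84602543e+01,  1.79585427e+01,  8.58519338e+01,  8.96133210e-04,
        7.62620967e+01, -1.27973719e+01]), 'joint_velocities': array([ 0.05258457, -0.025189  , -0.02504577,  0.04397482, -0.01659067,
       -0.02841351]), 'tau': array([ 1.73412341e-04, -4.02211404e+01, -2.52267480e+01,  6.94832951e-02,
        3.52694769e-02, -1.13958856e-04]), 'tool_pos': array([ 216.33453562, -478.18002758,  302.18271066]), 'ee_rot': array([166.51562676,  89.92742151, 100.85253095]), 'wrist_force': array([ 0.02802898, -0.36230237, -0.54054438]), 'wrist_torque': array([ 0.01261767, -0.05828219,  0.01342211]), 'gripper_width': 88.1917714175795}
64.0
scene {'fov_y': 53.37926224956518, 'cx': 320.5381983034037, 'cy': 199.9264722112991, 'extrinsics': array([[ 1.65470865e-01, -5.37042444e-01,  8.27166734e-01,
         1.26018558e+03],
       [ 9.86040945e-01,  1.05833655e-01, -1.28539845e-01,
        -6.57172507e+01],
       [-1.85107262e-02,  8.36889868e-01,  5.47058226e-01,
         5.80166611e+02],
       [ 0.00000000e+00,  0.00000000e+00,  0.00000000e+00,
        
[... 207 characters left out ...]
    [-6.41748967e-02,  7.03358426e-01, -7.07932558e-01,
        -5.88024073e+02],
       [ 8.67567659e-03,  7.09761271e-01,  7.04388864e-01,
         7.25234806e+02],
       [ 0.00000000e+00,  0.00000000e+00,  0.00000000e+00,
         1.00000000e+00]])}
wrist {'fov_y': 70.44045875102749, 'cx': 315.6699447061728, 'cy': 200.1955263238122, 'tool_from_camera': array([[ 5.28582577e-05,  3.08873894e-01, -9.51102999e-01,
        -8.30714614e+01],
       [ 8.26224612e-04,  9.51102662e-01,  3.08873830e-01,
         7.98135933e+01],
       [ 9.99999657e-01, -8.02151239e-04, -2.04925583e-04,
        -4.24891511e-01],
       [ 0.00000000e+00,  0.00000000e+00,  0.00000000e+00,
         1.00000000e+00]])}
```

View pics/scene0.png

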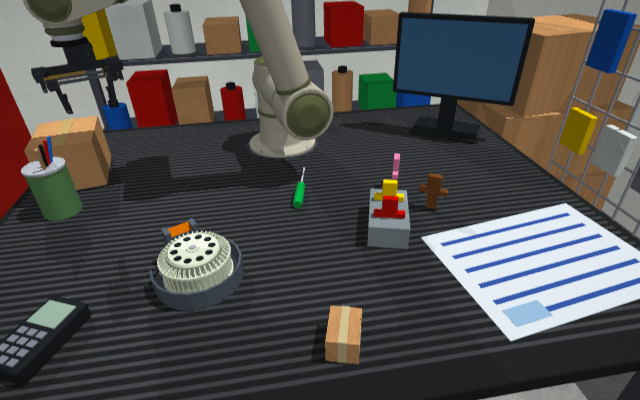

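View pics/side0.png

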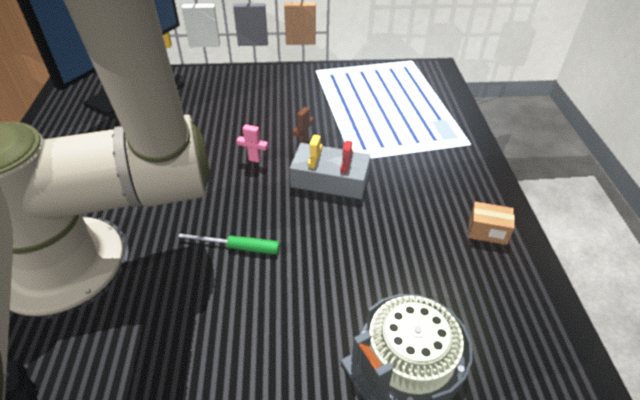

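View pics/wrist0.png

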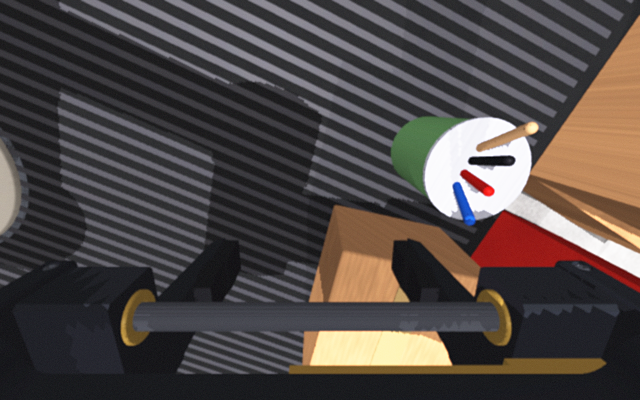

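```bash
python3 - <<'E'
import cv2,numpy as np
def c(f,x0,y0,w,h,o,k=None):
    im=cv2.imread(f)[y0:y0+h,x0:x0+w];k=600//h if 600//h*w<=800 else 800//w
    cv2.imwrite(o,cv2.resize(im,None,fx=k,fy=k,interpolation=cv2.INTER_CUBIC));print(o,k)
c("pics/scene0.png",350,145,110,110,"pics/c1.png")
c("pics/side0.png",280,120,110,90,"pics/c2.png")
c("pics/scene0.png",140,210,114,100,"pics/c3.png")
c("pics/side0.png",330,285,150,115,"pics/c4.png")
E
```

```text
pics/c1.png 5
pics/c2.png 6
pics/c3.png 6
pics/c4.png 5
```

View pics/c1.png

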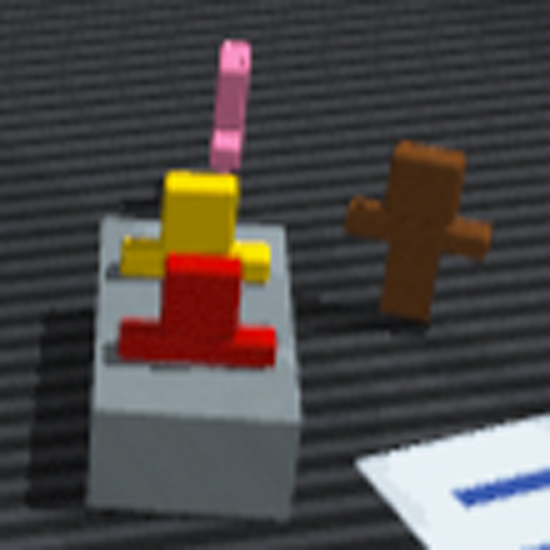

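View pics/c2.png

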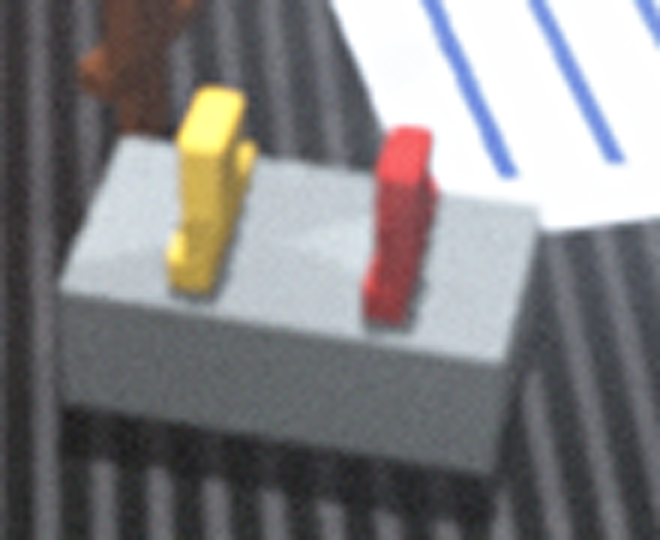

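View pics/c3.png

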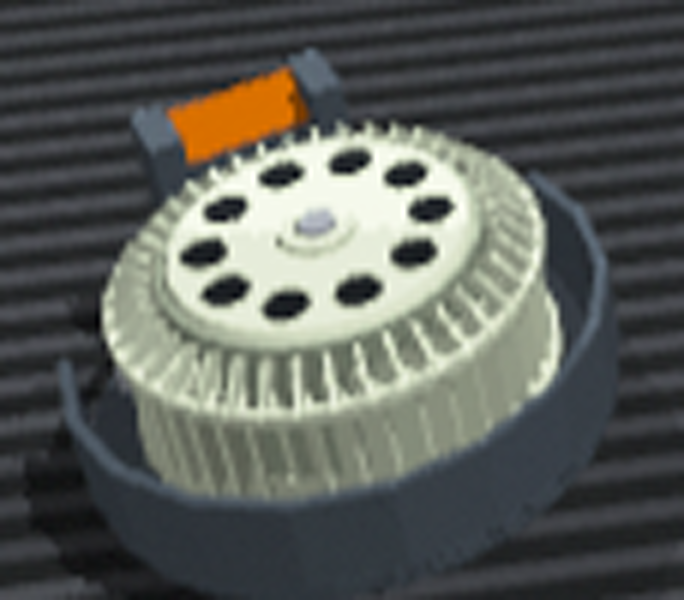

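View pics/c4.png

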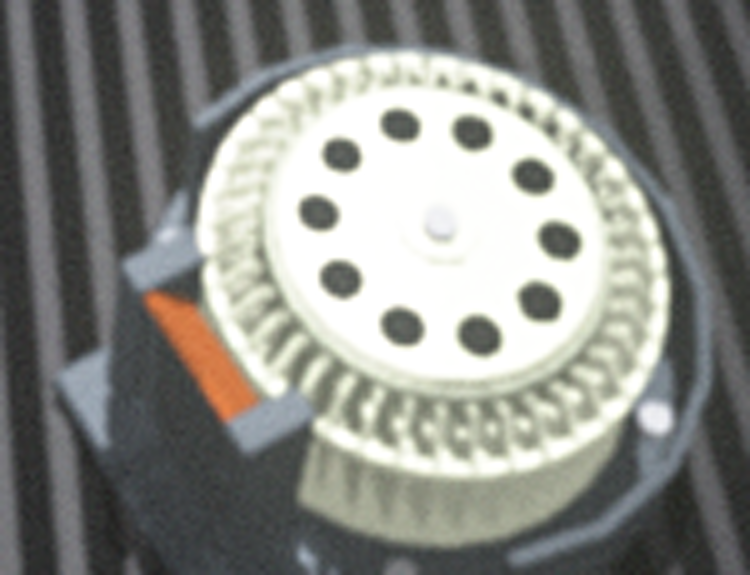

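```bash
cat > h.py <<'E'
import numpy as np,cv2
from cell import robot
from scipy.spatial.transform import Rotation as R
def cam(n,pose=None):
    p=robot.camera_params(n);f=200/np.tan(np.radians(p['fov_y']/2))
    if n=='wrist':
        pos,rot=pose;T=np.eye(4);T[:3,:3]=R.from_euler('xyz',rot,degrees=True).as_matrix();T[:3,3]=pos
        E=T@p['tool_from_camera']
    else:E=p['extrinsics']
    return f,p['cx'],p['cy'],E
def plane(n,uv,z,pose=None):
    f,cx,cy,E=cam(n,pose);u,v=uv
    d=E[:3,:3]@np.array([(u-cx)/f,-(v-cy)/f,-1]);o=E[:3,3]
    return o+d*(z-o[2])/d[2]
def proj(n,P,pose=None):
    f,cx,cy,E=cam(n,pose);q=E[:3,:3].T@(np.asarray(P)-E[:3,3])
    return np.array([cx+f*q[0]/-q[2],cy-f*q[1]/-q[2]])
def crop(im,x0,y0,w,h,o):
    k=min(600//h,800//w);cv2.imwrite(o,cv2.resize(im[y0:y0+h,x0:x0+w,::-1],None,fx=k,fy=k,interpolation=cv2.INTER_CUBIC));print(o,k)
E
python3 - <<'E'
from h import *
np.set_printoptions(precision=1,suppress=True)
def s(L,z,o=(350,145),k=5,n='scene'):
    for a in L: print(n,a,plane(n,(o[0]+a[0]/k,o[1]+a[1]/k),z))
s([(201,181)],106);s([(203,262)],106)
s([(105,217),(285,227),(300,415),(95,405)],55)
s([(216,105),(406,143)],106,(280,120),6,'side')
s([(125,135),(538,208),(500,360),(62,290)],55,(280,120),6,'side')
s([(160,112),(318,62)],85,(140,210),6);s([(316,220)],79,(140,210),6)
s([(163,262),(272,421)],85,(330,285),5,'side');s([(440,222),(433,262)],79,(330,285),5,'side')
E
```

```text
scene (201, 181) [495.9 218.4 106. ]
scene (203, 262) [562.9 197.8 106. ]
scene (105, 217) [438.4 191.   55. ]
scene (285, 227) [465.  275.8  55. ]
scene (300, 415) [613.  229.3  55. ]
scene (95, 405) [589.3 144.4  55. ]
side (216, 105) [497.1 224.2 106. ]
side (406, 143) [561.9 199.1 106. ]
side (125, 135) [465.7 274.5  55. ]
side (538, 208) [615.6 223.1  55. ]
side (500, 360) [591.  141.5  55. ]
side (62, 290) [440.3 186.7  55. ]
scene (160, 112) [ 557.2 -280.6   85. ]
scene (318, 62) [ 537.3 -229.3   85. ]
scene (316, 220) [ 619.6 -223.1   79. ]
side (163, 262) [ 539.7 -233.8   85. ]
side (272, 421) [ 564.  -284.6   85. ]
side (440, 222) [ 625.8 -222.3   79. ]
side (433, 262) [ 620.9 -235.3   79. ]
```

```bash
cat >> h.py <<'E'
def tf():
    s=robot.get_state();return s['clock'],s['tool_pos'],R.from_euler('xyz',s['ee_rot'],degrees=True).as_matrix(),s
def plan(target,zang):
    """target TCP xyz, zang = desired world angle of tool z (mod 180). prints roll (deg) & translation in tool axes if translated BEFORE roll"""
    t,p,M,s=tf();a=np.degrees(np.arctan2(M[1,2],M[0,2]))
    print('t',round(t,2),'tcp',p.round(1),'z ang',a.round(2),'xdir',M[:,0].round(3),'F',s['wrist_force'].round(1),'w',round(s['gripper_width'],1),'j6',s['joint_pos'][5].round(1))
    d=M.T@(np.asarray(target)-p);dd=(zang-a+90)%180-90
    print('shift mm tool',d.round(1),'world',(np.asarray(target)-p).round(1),'roll about tool x deg',(-dd).round(2),'rad',np.radians(-dd).round(4))
E
python3 - <<'E'
from h import *
np.set_printoptions(suppress=True)
t,p,M,s=tf();print(M.round(3))
plan((495,-330,300),23)
E
```

```text
[[-0.     0.911  0.412]
 [ 0.001  0.412 -0.911]
 [-1.     0.    -0.001]]
t 0.15 tcp [ 216.3 -478.2  302.3] z ang -65.66 xdir [-0.     0.001 -1.   ] F [-0.  -0.1 -0.1] w 88.4 j6 -12.8
shift mm tool [  2.4 315.  -20.2] world [278.7 148.2  -2.3] roll about tool x deg -88.66 rad -1.5475
```

Request:
{"op": "step_arm", "data": {"commands": [[[0, 0.036, -0.006, 0, 0.5], [0, 0.036, -0.006, 0, 0.5], [0, 0.036, -0.006, 0, 0.5], [0, 0.036, -0.006, 0, 0.5], [0, 0.036, -0.006, 0, 0.5], [0, 0.036, -0.006, 0, 0.5], [0, 0.036, -0.006, 0, 0.5], [0, 0.036, -0.006, 0, 0.5], [0, 0.036, -0.006, 0, 0.5], [0, 0.036, -0.005, 0, 0.5], [0, 0.035, -0.005, 0, 0.5], [0, 0, 0, -0.12, 0.5], [0, 0, 0, -0.12, 0.5], [0, 0, 0, -0.12, 0.5], [0, 0, 0, -0.12, 0.5], [0, 0, 0, -0.12, 0.5], [0, 0, 0, -0.12, 0.5], [0, 0, 0, -0.12, 0.5], [0, 0, 0, -0.12, 0.5], [0, 0, 0, -0.12, 0.5]]]}}

```text
clock: 1.82
tool_pos: [549.8, -257.2, 302.3]
ee_rot: [148.2, 90.0, 144.7]
wrist_force: [-0.1, -1.7, -0.1]
gripper_width: 44.0
```

Request:
{"op": "step_arm", "data": {"commands": [[[0, 0, 0, -0.12, 0.5], [0, 0, 0, -0.12, 0.5], [0, 0, 0, -0.12, 0.5], [0, 0, 0, -0.1, 0.5], [0, 0, 0, 0, 0.5], [0, 0, 0, 0, 0.5]]]}}

```text
clock: 2.32
tool_pos: [549.8, -257.2, 302.5]
ee_rot: [119.6, 90.0, 142.0]
wrist_force: [0.2, -0.4, 0.2]
gripper_width: 44.2
```

```bash
python3 - <<'E'
from h import *
plan((549.5,-257,300),23.3)
im=robot.grab_frame('wrist');cv2.imwrite('pics/w1.png',im[:,:,::-1])
E
```

```text
t 2.32 tcp [ 549.8 -257.2  302.5] z ang 22.4 xdir [-0.  0. -1.] F [ 0.2 -0.4  0.2] w 44.2 j6 -58.5
shift mm tool [ 2.5  0.3 -0.2] world [-0.3  0.2 -2.5] roll about tool x deg -0.9 rad -0.0157
```

View pics/w1.png

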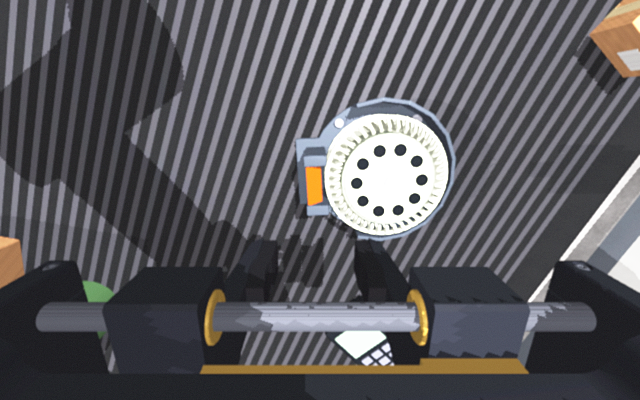

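```bash
python3 - <<'E'
from h import *
im=cv2.imread('pics/w1.png')[:,:,::-1]
crop(im,285,135,80,75,'pics/c5.png')
crop(im,285,90,180,150,'pics/c6.png')
E
```

```text
pics/c5.png 8
pics/c6.png 4
```

View pics/c5.png

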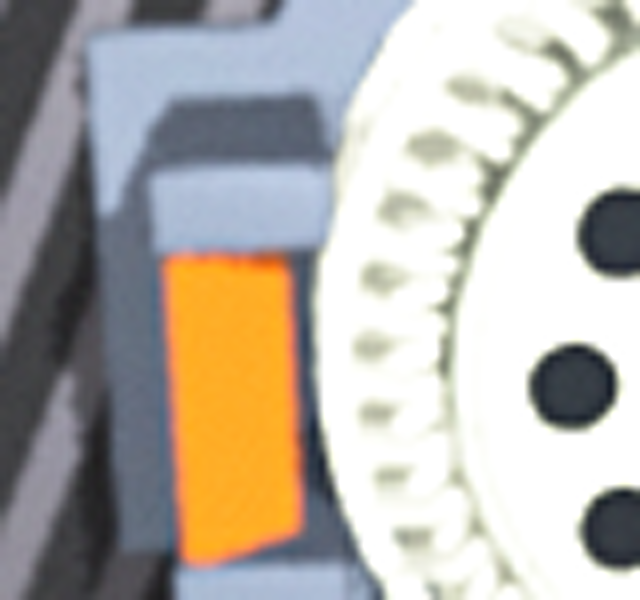

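View pics/c6.png

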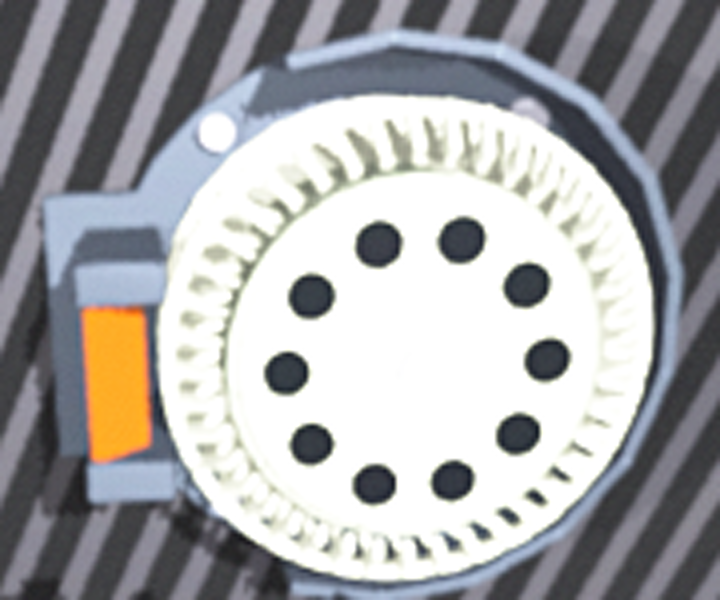

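```bash
python3 - <<'E'
from h import *
np.set_printoptions(precision=1,suppress=True)
pose=(np.array([549.8,-257.2,302.5]),None)
s=robot.get_state();pose=(s['tool_pos'],s['ee_rot'])
def g(L,z,k,o): return np.array([plane('wrist',(o[0]+a[0]/k,o[1]+a[1]/k),z,pose)[:2] for a in L])
o5=(285,135);o6=(285,90)
P=g([(150,172),(330,165),(322,250),(155,250)],85,8,o5);print(P)
Q=g([(88,465),(172,465),(172,500),(90,500)],85,4,o6);print(Q)
O=g([(163,258),(183,565)],85,8,o5);print(O, O[0]-O[1])
F=g([(158,340),(653,320),(400,95),(390,583),(225,180),(600,180),(225,505),(600,480)],79,4,o6)
from scipy.optimize import least_squares
r=least_squares(lambda q:np.hypot(*(F-q[:2]).T)-q[2],[620,-229,70]);print('fan',r.x,r.fun)
C=r.x[:2]
for d in [(P[0]-Q[3]),(P[3]-Q[0]),O[0]-O[1]]:
    print('ang of x', np.degrees(np.arctan2(d[1],d[0]))-90)
m=(P[3]+P[2])/2;n=(Q[0]+Q[1])/2;print('inner mid',m,n,(m+n)/2)
for a in (20,23,26,29):
    e=np.array([np.cos(np.radians(a)),np.sin(np.radians(a))]);print(a,'gap from fan',C-71*e,'outer lip x', (O-(C-71*e))@e, 'post inner y',[(x-(C-71*e))@np.array([-e[1],e[0]]) for x in(m,n)])
E
```

```text
[[ 525.5 -232.7]
 [ 547.2 -222.7]
 [ 550.7 -233.6]
 [ 530.  -242.2]]
[[ 549.5 -283.3]
 [ 571.3 -274.3]
 [ 575.5 -283.9]
 [ 554.  -292.8]]
[[ 531.4 -242.8]
 [ 550.2 -282.2]] [-18.8  39.4]
fan [ 619.3 -221.3   68.5] [ 0.2 -0.5  0.5  1.2  1.2 -1.3 -2.2  1.1]
ang of x 25.359988634999908
ang of x 25.445964202595192
ang of x 25.477057796501583
inner mid [ 540.3 -237.9] [ 560.4 -278.8] [ 550.4 -258.3]
20 gap from fan [ 552.6 -245.6] outer lip x [-19.  -14.8] post inner y [np.float64(11.470896102850244), np.float64(-33.823474600145616)]
23 gap from fan [ 554.  -249.1] outer lip x [-18.3 -16.4] post inner y [np.float64(15.63639928185454), np.float64(-29.852681899078384)]
26 gap from fan [ 555.5 -252.5] outer lip x [-17.4 -17.8] post inner y [np.float64(19.759044177300048), np.float64(-25.800065071960272)]
29 gap from fan [ 557.2 -255.8] outer lip x [-16.3 -19. ] post inner y [np.float64(23.827530906089944), np.float64(-21.676732059820395)]
```

```bash
python3 - <<'E'
from h import *
np.set_printoptions(precision=1,suppress=True)
plan((495,220,270),-17.3)
E
```

```text
t 2.37 tcp [ 549.9 -257.2  302.5] z ang 22.39 xdir [-0.  0. -1.] F [-0.3 -0.6  0.7] w 44.2 j6 -58.5
shift mm tool [ 32.7 462.1 131.1] world [-54.9 477.2 -32.5] roll about tool x deg 39.69 rad 0.6927
```

Request:
{"op": "step_arm", "data": {"commands": [[[0.002, 0.033, 0.0094, 0, 0.5], [0.002, 0.033, 0.0094, 0, 0.5], [0.002, 0.033, 0.0094, 0, 0.5], [0.002, 0.033, 0.0094, 0, 0.5], [0.002, 0.033, 0.0094, 0, 0.5], [0.002, 0.033, 0.0094, 0, 0.5], [0.002, 0.033, 0.0094, 0, 0.5], [0.002, 0.033, 0.0094, 0, 0.5], [0.002, 0.033, 0.0094, 0, 0.5], [0.002, 0.033, 0.0094, 0, 0.5], [0.003, 0.033, 0.0094, 0, 0.5], [0.003, 0.033, 0.0094, 0, 0.5], [0.003, 0.033, 0.0094, 0, 0.5], [0.003, 0.033, 0.0088, 0, 0.5], [0, 0, 0, 0.115, 0.5], [0, 0, 0, 0.115, 0.5], [0, 0, 0, 0.115, 0.5], [0, 0, 0, 0.115, 0.5], [0, 0, 0, 0.115, 0.5], [0, 0, 0, 0.118, 0.5]]]}}

```text
clock: 4.03
tool_pos: [493.5, 219.7, 270.7]
ee_rot: [151.3, 90.0, 133.7]
wrist_force: [0.5, 1.0, -0.7]
gripper_width: 44.0
```

Request:
{"op": "step_arm", "data": {"commands": [[[0, 0, 0, 0, 0.5], [0, 0, 0, 0, 0.5]]]}}

```text
clock: 4.2
tool_pos: [493.5, 219.7, 270.7]
ee_rot: [-108.4, 90.0, -125.4]
wrist_force: [-0.3, 0.3, -0.6]
gripper_width: 44.0
```

```bash
python3 - <<'E'
from h import *
np.set_printoptions(precision=1,suppress=True)
plan((495,220,270),-17.3)
im=robot.grab_frame('wrist');cv2.imwrite('pics/w2.png',im[:,:,::-1])
crop(im,220,80,266,200,'pics/c7.png')
E
```

```text
t 4.2 tcp [493.5 219.7 270.7] z ang -17.02 xdir [-0. -0. -1.] F [-0.3  0.3 -0.6] w 44.0 j6 28.6
shift mm tool [0.7 0.8 1.4] world [ 1.5  0.3 -0.7] roll about tool x deg 0.28 rad 0.0048
pics/c7.png 3
```

View pics/c7.png

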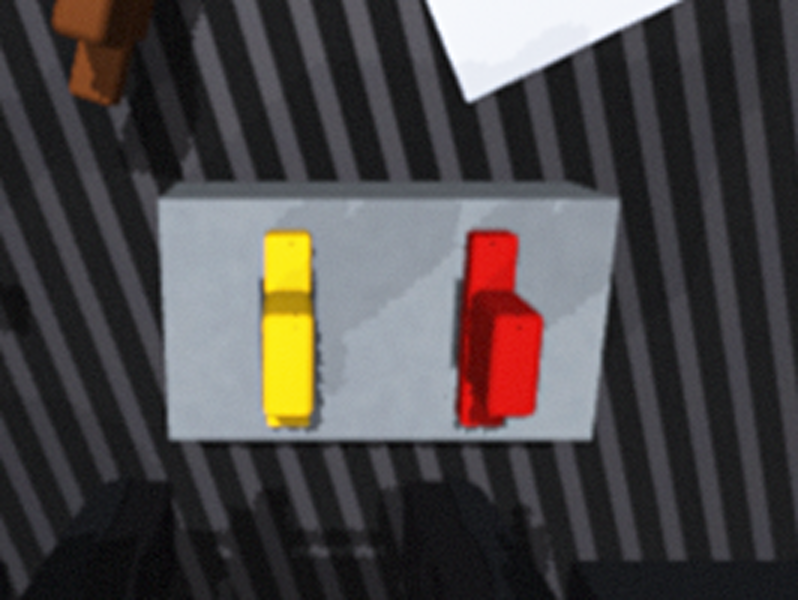

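```bash
python3 - <<'E'
from h import *
np.set_printoptions(precision=1,suppress=True)
s=robot.get_state();pose=(s['tool_pos'],s['ee_rot'])
q=lambda a,z:plane('wrist',(220+a[0]/3,80+a[1]/3),z,pose)
print(q((289,367),106), q((264,316),106),q((264,415),106),q((313,316),106),q((314,415),106))
print('bar',q((289,232),69),q((289,428),69),(q((289,232),69)+q((289,428),69))/2)
print('red',q((517,364),106))
p=q((289,367),106);plan((p[0],p[1],130),-17.0)
E
```

```text
[492.8 217.5 106. ] [490.3 235.2 106. ] [480.7 204.6 106. ] [504.5 230.9 106. ] [495.7 200.1 106. ]
bar [503.2 251.4  69. ] [482.6 183.5  69. ] [492.9 217.4  69. ]
red [560.1 198.1 106. ]
t 4.25 tcp [493.5 219.6 270.7] z ang -16.99 xdir [-0.  0. -1.] F [ 0.3 -1.   0.6] w 44.0 j6 28.5
shift mm tool [140.7  -2.2   0. ] world [  -0.6   -2.1 -140.7] roll about tool x deg 0.01 rad 0.0001
```

Request:
{"op": "step_arm", "data": {"commands": [[[0.03, -0.002, 0, 0, 0.5], [0.03, 0, 0, 0, 0.5], [0.03, 0, 0, 0, 0.5], [0.025, 0, 0, 0, 0.5], [0.015, 0, 0, 0, 0.5], [0.0105, 0, 0, 0, 0.5], [0, 0, 0, 0, 0.5], [0, 0, 0, 0, 0.5]]]}}

```text
clock: 4.92
tool_pos: [493.1, 217.8, 130.6]
ee_rot: [32.1, 90.0, 15.0]
wrist_force: [-0.0, -0.0, 0.1]
gripper_width: 43.7
```

Request:
{"op": "step_arm", "data": {"commands": [[[0, 0, 0, 0, 0], [0, 0, 0, 0, 0], [0, 0, 0, 0, 0], [0, 0, 0, 0, 0], [0, 0, 0, 0, 0], [0, 0, 0, 0, 0]]]}}

```text
clock: 5.42
tool_pos: [493.0, 217.8, 130.7]
ee_rot: [28.4, 90.0, 11.3]
wrist_force: [-0.7, -0.7, 3.8]
gripper_width: 15.6
```

```bash
python3 - <<'E'
from h import *
np.set_printoptions(precision=1,suppress=True)
plan((492.8,217.5,130),-17.0)
im=robot.grab_frame('side');crop(im,200,80,266,200,'pics/s2.png')
E
```

```text
t 5.42 tcp [493.  217.8 130.7] z ang -17.13 xdir [ 0.  0. -1.] F [-0.7 -0.7  3.8] w 15.6 j6 28.5
shift mm tool [ 0.7 -0.3 -0.1] world [-0.2 -0.3 -0.7] roll about tool x deg -0.13 rad -0.0022
pics/s2.png 3
```

View pics/s2.png

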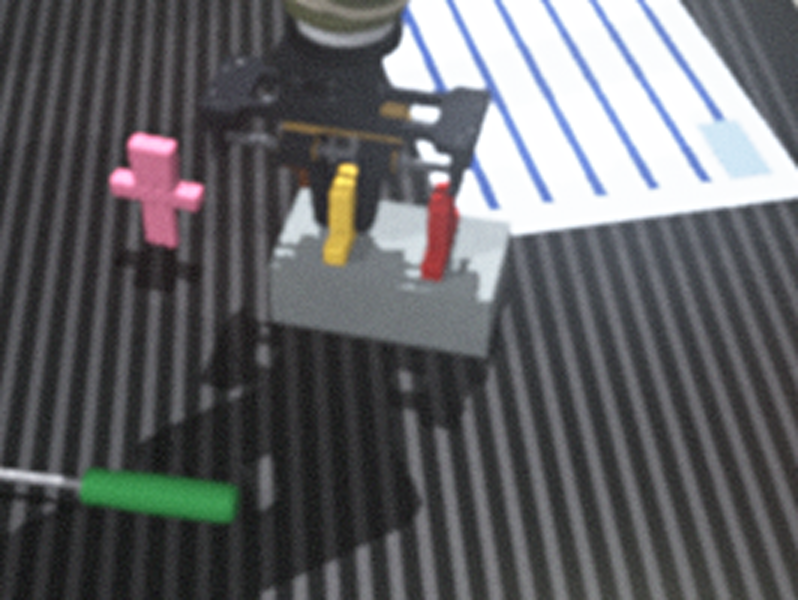

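Request:
{"op": "step_arm", "data": {"commands": [[[-0.005, 0, 0, 0, 0], [-0.015, 0, 0, 0, 0], [-0.02, 0, 0, 0, 0], [-0.025, 0, 0, 0, 0], [-0.025, 0, 0, 0, 0], [-0.025, 0, 0, 0, 0], [-0.015, 0, 0, 0, 0], [-0.01, 0, 0, 0, 0], [0, 0, 0, 0, 0]]]}}

```text
clock: 6.22
tool_pos: [493.3, 217.8, 271.9]
ee_rot: [28.9, 89.8, 11.8]
wrist_force: [0.1, -0.1, -1.8]
gripper_width: 15.6
```

```bash
python3 - <<'E'
from h import *
np.set_printoptions(precision=1,suppress=True)
plan((556.9,-255.1,270),25.5)
im=robot.grab_frame('side');crop(im,200,40,266,200,'pics/s3.png')
im=robot.grab_frame('wrist');crop(im,220,180,266,200,'pics/w3.png')
E
```

```text
t 6.22 tcp [493.3 217.8 271.9] z ang -17.13 xdir [ 0.  0. -1.] F [ 0.1 -0.1 -1.8] w 15.6 j6 28.5
shift mm tool [   1.8 -433.2  200.1] world [  63.6 -472.9   -1.9] roll about tool x deg -42.63 rad -0.744
pics/s3.png 3
pics/w3.png 3
```

View pics/s3.png

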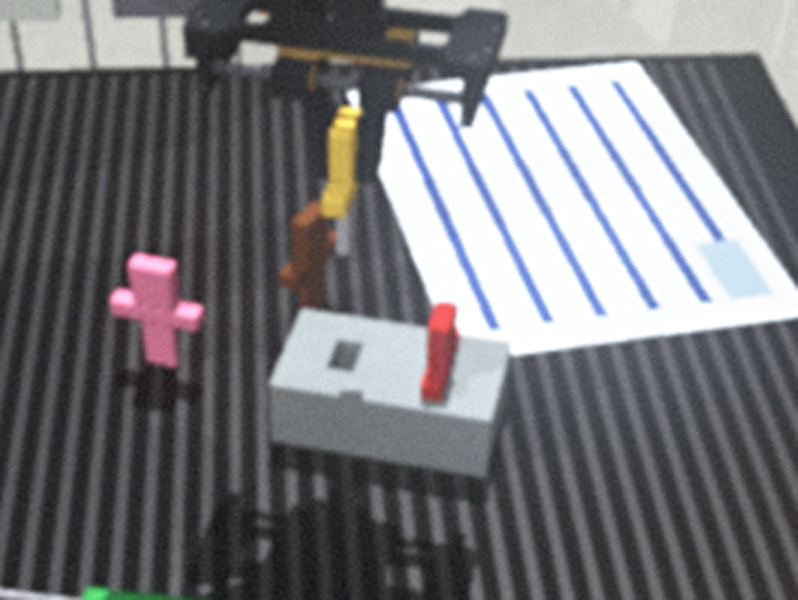

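View pics/w3.png

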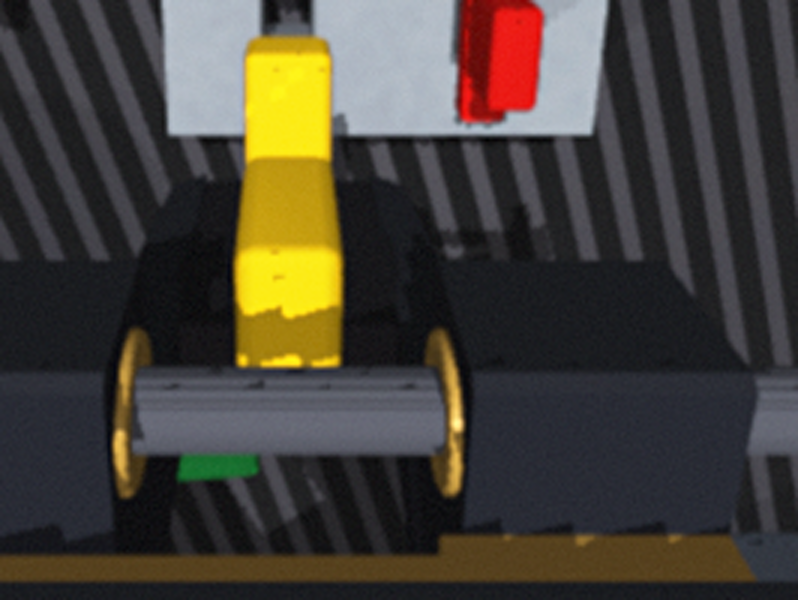

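Request:
{"op": "step_arm", "data": {"commands": [[[0, -0.013, 0.006, 0, 0], [0, -0.025, 0.0115, 0, 0], [0, -0.035, 0.016, 0, 0], [0, -0.035, 0.016, 0, 0], [0, -0.035, 0.016, 0, 0], [0, -0.035, 0.016, 0, 0], [0, -0.035, 0.016, 0, 0], [0, -0.035, 0.016, 0, 0], [0, -0.035, 0.016, 0, 0], [0, -0.035, 0.016, 0, 0], [0, -0.035, 0.016, 0, 0], [0, -0.035, 0.016, 0, 0], [0, -0.032, 0.0155, 0, 0], [0, -0.013, 0.0065, 0, 0], [0, 0, 0, -0.12, 0], [0, 0, 0, -0.124, 0], [0, 0, 0, -0.124, 0], [0, 0, 0, -0.124, 0], [0, 0, 0, -0.124, 0], [0, 0, 0, -0.12, 0]]]}}

```text
clock: 7.98
tool_pos: [555.7, -254.7, 268.3]
ee_rot: [119.3, 89.8, 144.6]
wrist_force: [0.5, -0.4, -1.4]
gripper_width: 15.7
```

Request:
{"op": "step_arm", "data": {"commands": [[[0, 0, 0, 0, 0], [0, 0, 0, 0, 0], [0, 0, 0, 0, 0]]]}}

```text
clock: 8.23
tool_pos: [555.9, -254.7, 269.4]
ee_rot: [119.1, 89.9, 143.9]
wrist_force: [0.6, -0.0, -0.8]
gripper_width: 15.7
```

```bash
python3 - <<'E'
from h import *
np.set_printoptions(precision=1,suppress=True)
plan((556.9,-255.1,200),25.5)
s=robot.get_state();pose=(s['tool_pos'],s['ee_rot']);tcp=pose[0]
im=robot.grab_frame('wrist');cv2.imwrite('pics/w4.png',im[:,:,::-1])
crop(im,220,100,266,200,'pics/w4c.png')
im=robot.grab_frame('side');crop(im,266,200,266,200,'pics/s4.png')
im=robot.grab_frame('scene');crop(im,100,150,200,150,'pics/sc4.png')
M=R.from_euler('xyz',pose[1],degrees=True).as_matrix()
for a,dx in(((289,248),24),((289,363),24),((289,40),61)):
    print((M.T@(plane('wrist',(220+a[0]/3,180+a[1]/3),tcp[2]-dx,pose)-tcp)))
E
```

```text
t 8.23 tcp [ 555.9 -254.7  269.4] z ang 24.84 xdir [-0.  0. -1.] F [ 0.6 -0.  -0.8] w 15.7 j6 -60.4
shift mm tool [69.4 -0.8  0.8] world [  1.   -0.4 -69.4] roll about tool x deg -0.66 rad -0.0116
pics/w4c.png 3
pics/s4.png 3
pics/sc4.png 4
[24.  17.8 -0.1]
[24.  -1.7 -0.1]
[61.  37.7 -0.1]
```

View pics/w4c.png

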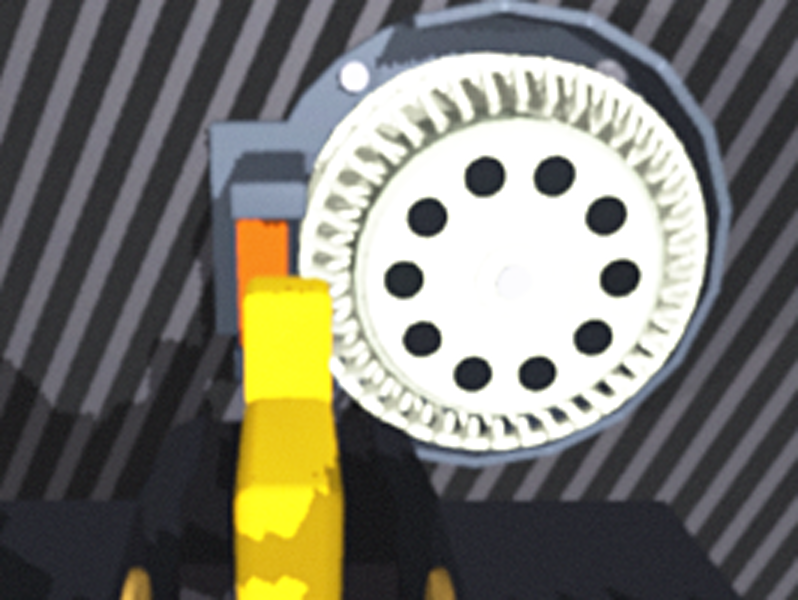

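View pics/s4.png

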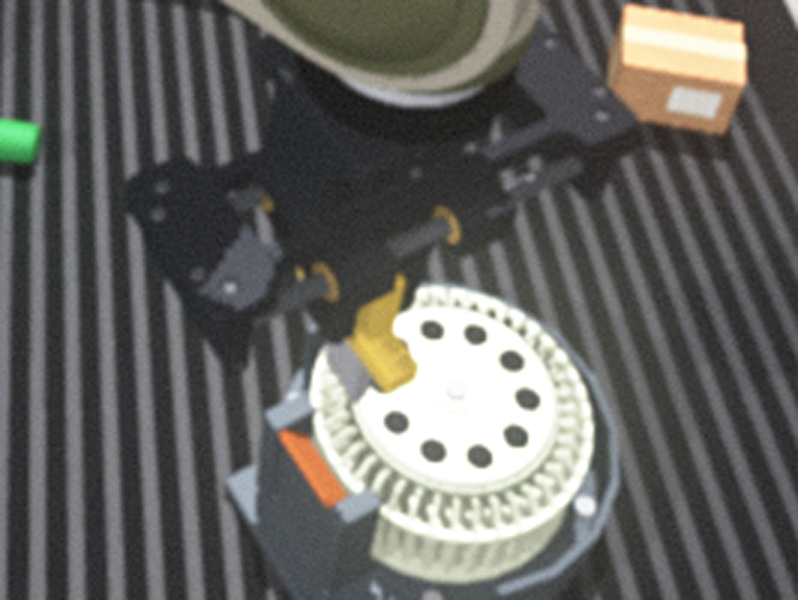

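View pics/sc4.png

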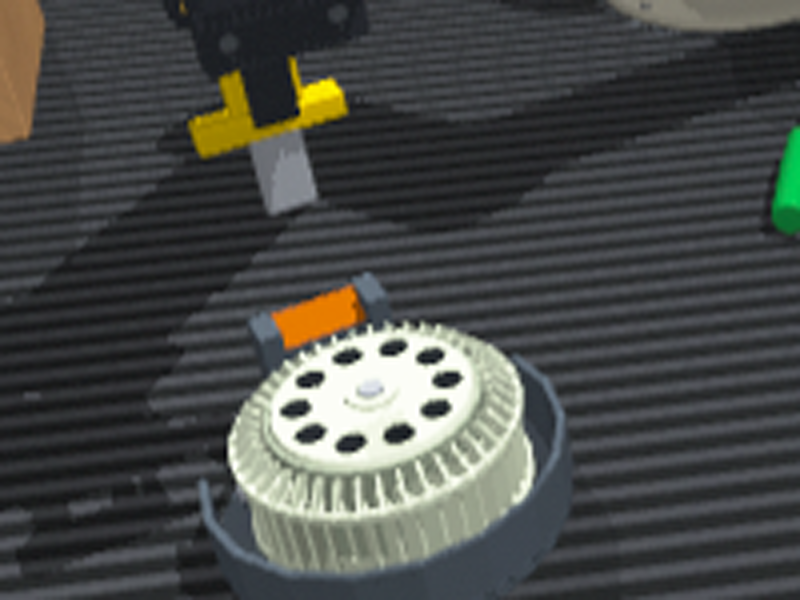

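Request:
{"op": "step_arm", "data": {"commands": [[[0.015, -0.0015, 0.0008, -0.0116, 0], [0.02, 0, 0, 0, 0], [0.015, 0, 0, 0, 0], [0.005, 0, 0, 0, 0], [0, 0, 0, 0, 0], [0, 0, 0, 0, 0]]]}}

```text
clock: 8.88
tool_pos: [557.6, -256.0, 215.9]
ee_rot: [-63.6, 90.0, -37.9]
wrist_force: [-0.3, 0.6, -1.1]
gripper_width: 16.1
```

```bash
python3 - <<'E'
from h import *
np.set_printoptions(precision=1,suppress=True)
plan((556.9,-255.1,160),25.5)
im=robot.grab_frame('wrist');crop(im,220,150,240,180,'pics/w5c.png')
im=robot.grab_frame('side');crop(im,320,280,160,120,'pics/s5.png')
im=robot.grab_frame('scene');crop(im,130,180,120,90,'pics/sc5.png')
E
```

```text
t 8.88 tcp [ 557.6 -256.   215.9] z ang 25.67 xdir [ 0. -0. -1.] F [-0.3  0.6 -1.1] w 16.1 j6 -61.3
shift mm tool [55.9  1.1 -0.2] world [ -0.7   0.9 -55.9] roll about tool x deg 0.17 rad 0.003
pics/w5c.png 3
pics/s5.png 5
pics/sc5.png 6
```

View pics/w5c.png

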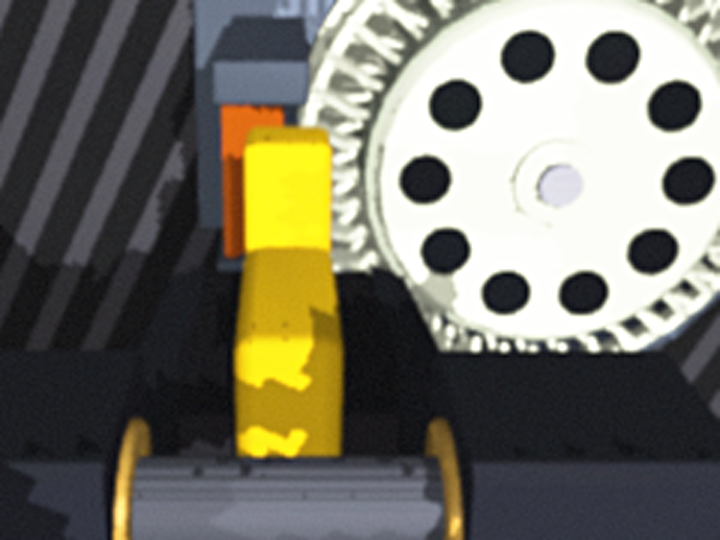

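View pics/s5.png

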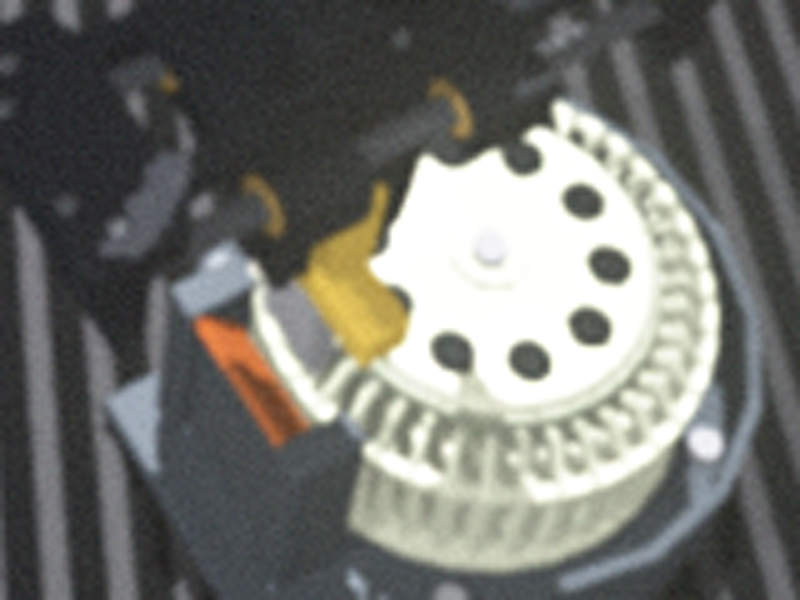

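View pics/sc5.png

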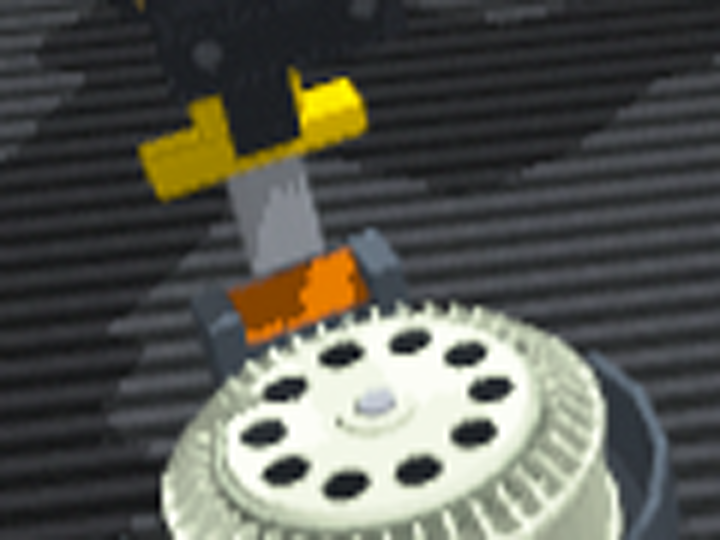

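```bash
python3 - <<'E'
from h import *
np.set_printoptions(precision=1,suppress=True)
e=np.array([np.cos(np.radians(25.5)),np.sin(np.radians(25.5)),0]);y=np.array([-e[1],e[0],0])
g=np.array([556.9,-255.1,0])
def loc(n,a,z,o,k):
    p=plane(n,(o[0]+a[0]/k,o[1]+a[1]/k),z)-g;print(n,a,'gap x,y',p@e,p@y)
o=(130,180)
for a in((255,278),(325,252)):loc('scene',a,96,o,6)   # blade end fan-side corners
for a in((192,295),(215,342),(240,315),(340,240),(372,230),(405,280)):loc('scene',a,85,o,6)
for a in((163,200),(365,128)):loc('scene',a,126,o,6)  # bar underside
o=(320,280)
for a in((270,290),(315,370)):loc('side',a,96,o,5)
for a in((170,290),(235,240),(252,268),(185,318),(195,318),(275,448)):loc('side',a,85,o,5)
E
```

```text
scene (255, 278) gap x,y 4.63984295089333 -13.363593071143704
scene (325, 252) gap x,y 4.181330815604981 11.099806112290748
scene (192, 295) gap x,y -14.803005849840073 -31.4894088231466
scene (215, 342) gap x,y 16.268591197792873 -33.02796740736593
scene (240, 315) gap x,y 6.451060028918092 -21.538426576525573
scene (340, 240) gap x,y -15.920221249216366 21.137357962773265
scene (372, 230) gap x,y -15.035748294059205 32.53980485862232
scene (405, 280) gap x,y 20.927490397161296 31.355624056071328
scene (163, 200) gap x,y -13.439719342669017 -31.916257394963804
scene (365, 128) gap x,y -15.717304807533246 38.50742845463909
side (270, 290) gap x,y 3.519899673988758 12.98264673241191
side (315, 370) gap x,y 0.8000747885060395 -13.939054884383284
side (170, 290) gap x,y -18.04382514934031 31.912174380740165
side (235, 240) gap x,y 7.784508617922886 36.503059426437005
side (252, 268) gap x,y 7.108994130546139 26.24416783556666
side (185, 318) gap x,y -18.9875524835224 22.14592100978821
side (195, 318) gap x,y -16.428736134391578 20.73287246295565
side (275, 448) gap x,y -18.155590178117105 -23.749944536961383
```

Request:
{"op": "step_arm", "data": {"commands": [[[0.006, 0.0005, 0, 0, 0], [0.006, 0, 0, 0, 0], [0.006, 0, 0, 0, 0], [0.005, 0, 0, 0, 0], [0.004, 0, 0, 0, 0], [0.003, 0, 0, 0, 0], [0.003, 0, 0, 0, 0], [0.003, 0, 0, 0, 0], [0.003, 0, 0, 0, 0], [0.003, 0, 0, 0, 0]]]}}

```text
clock: 9.87
tool_pos: [559.0, -255.3, 174.9]
ee_rot: [-39.5, 89.6, -13.8]
wrist_force: [7.5, 3.6, 7.1]
gripper_width: 15.8
```

```bash
python3 - <<'E'
from h import *
np.set_printoptions(precision=1,suppress=True)
plan((556.9,-255.1,160.7),25.5)
im=robot.grab_frame('wrist');crop(im,220,150,240,180,'pics/w6c.png')
im=robot.grab_frame('scene');crop(im,130,180,120,90,'pics/sc6.png')
E
```

```text
t 9.87 tcp [ 559.  -255.3  174.9] z ang 25.69 xdir [ 0. -0. -1.] F [7.5 3.6 7.1] w 15.8 j6 -61.3
shift mm tool [14.2  1.1 -1.8] world [ -2.1   0.2 -14.2] roll about tool x deg 0.19 rad 0.0034
pics/w6c.png 3
pics/sc6.png 6
```

View pics/w6c.png

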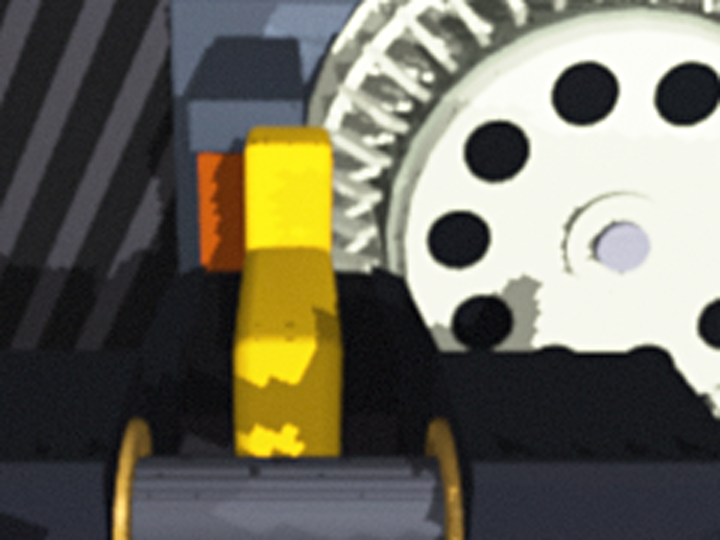

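View pics/sc6.png

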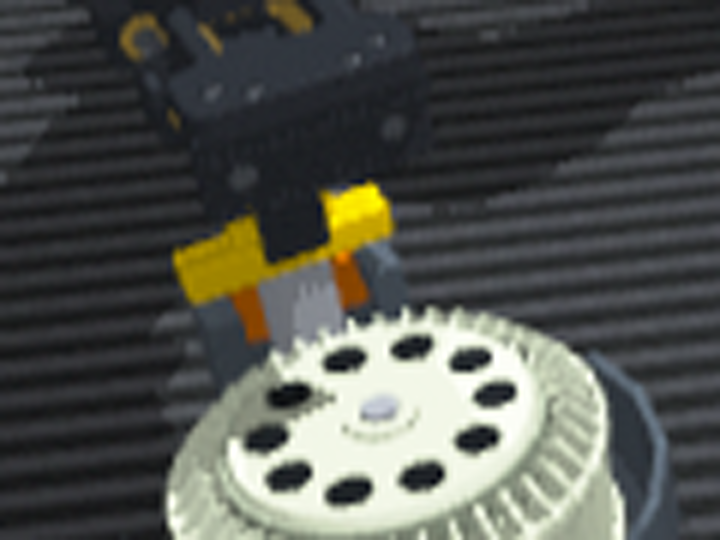

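Request:
{"op": "step_arm", "data": {"commands": [[[0, 0, 0.0015, 0, 0], [0.003, 0, 0.0005, 0, 0], [0.003, 0, 0, 0, 0], [0.003, 0, 0, 0, 0]]]}}

```text
clock: 10.3
tool_pos: [559.4, -254.5, 164.3]
ee_rot: [-35.4, 89.9, -9.7]
wrist_force: [4.1, 0.9, 6.1]
gripper_width: 15.8
```

Request:
{"op": "step_arm", "data": {"commands": [[[0.002, 0, 0.0005, 0, 0], [0.002, 0, 0, 0, 0], [0.001, 0, 0, 0, 0], [0, 0, 0, 0, 0]]]}}

```text
clock: 10.63
tool_pos: [559.5, -254.3, 160.6]
ee_rot: [-55.4, 89.9, -29.7]
wrist_force: [-1.7, 2.7, 14.8]
gripper_width: 16.0
```

```bash
python3 - <<'E'
from h import *
np.set_printoptions(precision=1,suppress=True)
plan((556.9,-255.1,160.7),25.5)
im=robot.grab_frame('wrist');crop(im,220,150,240,180,'pics/w7c.png')
im=robot.grab_frame('scene');crop(im,130,180,120,90,'pics/sc7.png')
E
```

```text
t 10.63 tcp [ 559.5 -254.3  160.6] z ang 25.71 xdir [ 0. -0. -1.] F [-1.7  2.7 14.8] w 16.0 j6 -61.1
shift mm tool [-0.1  0.4 -2.7] world [-2.6 -0.8  0.1] roll about tool x deg 0.21 rad 0.0036
pics/w7c.png 3
pics/sc7.png 6
```

View pics/sc7.png

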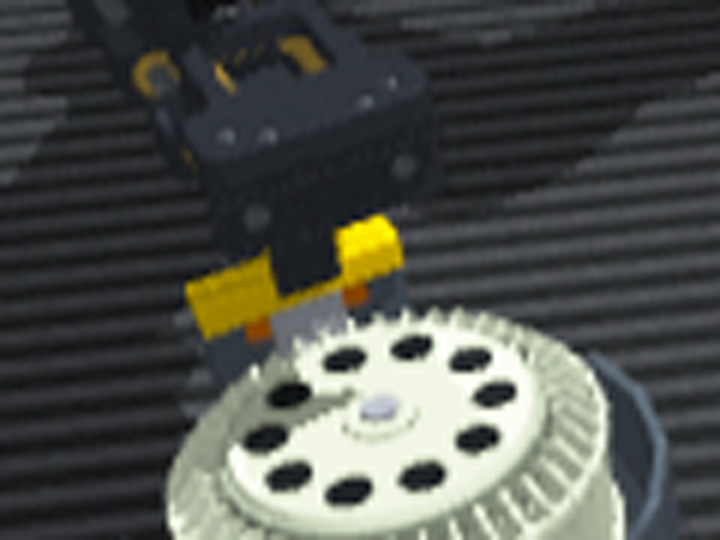

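Request:
{"op": "step_arm", "data": {"commands": [[[0.001, 0, 0, 0, 0], [0, 0, 0, 0, 0], [0, 0, 0, 0, 0]]]}}

```text
clock: 10.98
tool_pos: [559.5, -254.3, 160.6]
ee_rot: [-62.6, 89.9, -36.9]
wrist_force: [-5.8, 5.6, 22.3]
gripper_width: 15.8
```

Request:
{"op": "step_arm", "data": {"commands": [[[-0.001, 0, 0, 0, 0], [0, 0, 0, 0, 0.4], [0, 0, 0, 0, 0.4], [0, 0, 0, 0, 0.4], [0, 0, 0, 0, 0.4], [-0.01, 0, 0, 0, 0.4], [-0.02, 0, 0, 0, 0.4], [-0.03, 0, 0, 0, 0.4], [-0.03, 0, 0, 0, 0.4], [-0.03, 0, 0, 0, 0.4], [-0.02, 0, 0, 0, 0.4], [0, 0, 0, 0, 0.4], [0, 0, 0, 0, 0.4]]]}}

```text
clock: 12.07
tool_pos: [559.4, -254.3, 300.0]
ee_rot: [-63.9, 89.9, -38.2]
wrist_force: [-0.8, 0.4, -0.5]
gripper_width: 35.3
```

```bash
python3 - <<'E'
from h import *
np.set_printoptions(precision=1,suppress=True)
plan((556.9,-255.1,300),25.5)
im=robot.grab_frame('wrist');crop(im,220,80,240,180,'pics/w8c.png')
im=robot.grab_frame('scene');crop(im,130,180,120,90,'pics/sc8.png')
crop(im,350,145,110,110,'pics/sc8r.png')
im=robot.grab_frame('side');crop(im,320,280,160,120,'pics/s8.png')
E
```

```text
t 12.07 tcp [ 559.4 -254.3  300. ] z ang 25.71 xdir [ 0. -0. -1.] F [-0.8  0.4 -0.5] w 35.3 j6 -61.1
shift mm tool [ 0.   0.4 -2.6] world [-2.5 -0.8 -0. ] roll about tool x deg 0.21 rad 0.0036
pics/w8c.png 3
pics/sc8.png 6
pics/sc8r.png 5
pics/s8.png 5
```

View pics/w8c.png

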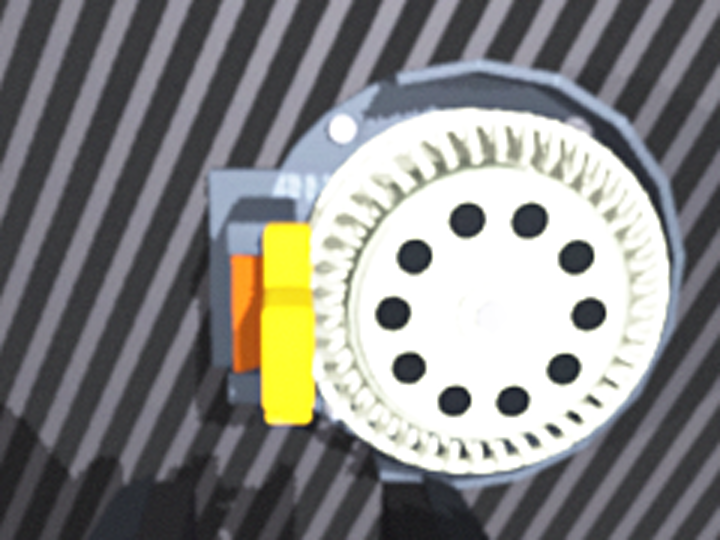

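View pics/sc8.png

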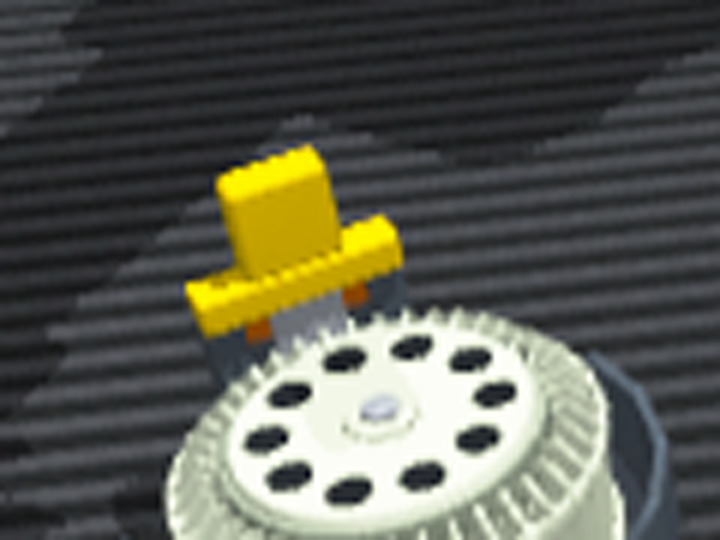

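View pics/s8.png

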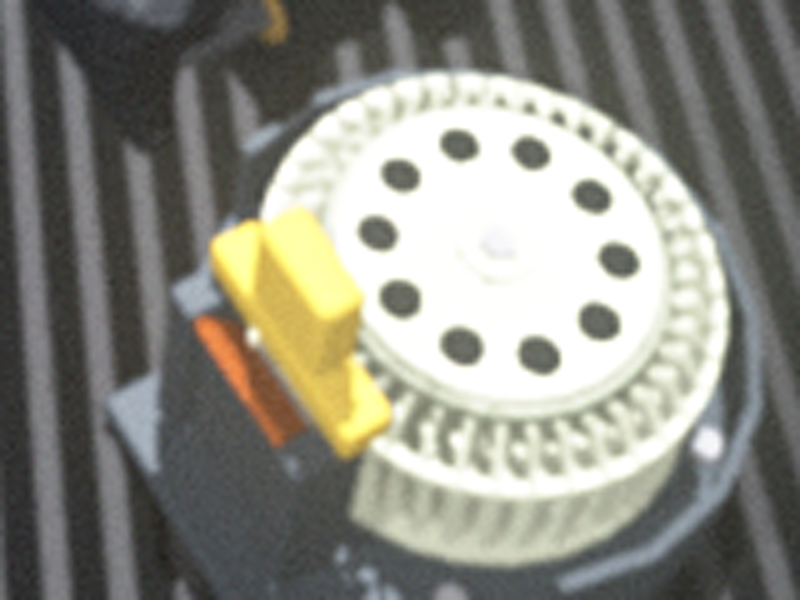

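View pics/sc8r.png

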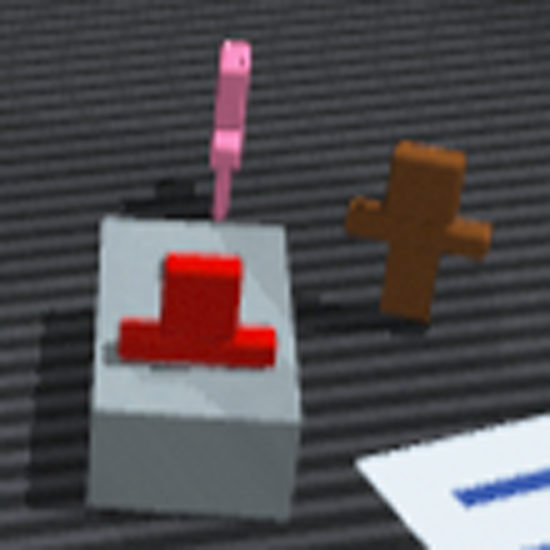

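```bash
python3 - <<'E'
from h import *
np.set_printoptions(precision=1,suppress=True)
a=(130+270/6,180+165/6);b=(320+312/5,280+256/5)
def ray(n,uv):
    f,cx,cy,E=cam(n);return E[:3,3],E[:3,:3]@np.array([(uv[0]-cx)/f,-(uv[1]-cy)/f,-1])
A=[];B=[]
for n,uv in(('scene',a),('side',b)):
    o,d=ray(n,uv);d/=np.linalg.norm(d);P=np.eye(3)-np.outer(d,d);A.append(P);B.append(P@o)
print('top',np.linalg.lstsq(np.vstack(A),np.hstack(B),rcond=None)[0:2])
s=robot.get_state()
p=plane('wrist',(220+288/3,80+362/3),136,(s['tool_pos'],s['ee_rot']));print('wrist top',p)
# fan shift by phase correlation in scene & side
from itertools import product
o0=cv2.imread('pics/side0.png');o1=robot.grab_frame('side')[:,:,::-1]
t=o0[305:358,388:450];r=cv2.matchTemplate(cv2.resize(o1[290:380,370:470],None,fx=5,fy=5,interpolation=cv2.INTER_CUBIC),cv2.resize(t,None,fx=5,fy=5,interpolation=cv2.INTER_CUBIC),cv2.TM_CCOEFF_NORMED)
m=cv2.minMaxLoc(r);dx=(m[3][0]/5+370-388,m[3][1]/5+290-305);print(m[1],dx)
q=plane('side',(418+dx[0],329+dx[1]),79)-plane('side',(418,329),79);print('fan shift mm',q)
E
```

```text
top (array([ 560.4, -253.4,  136. ]), array([1.8]))
wrist top [ 558.3 -253.2  136. ]
0.9660540223121643 (1.8000000000000114, -1.0)
fan shift mm [3.1 1.5 0. ]
```

Everything agrees: the grip top is at z = 136 mm (136 expected), the fan is pushed back 3.4 mm, and red has not moved. Handing in.

```bash
python3 - <<'E'
from cell import robot
print(robot.sign_off())
E
```

```text
the job is handed in; nothing more can be done
None
```

The yellow gauge is standing in the blower's gap with its crossbar seated on both posts, and I handed the job in at about 12 s of the 35 s. I gripped it in the rack, lifted it clear and carried it over. Then I slid the blade down until it dragged, with about 7–8 N of force, and the crossbar stopped on the posts. I pressed to about 22 N with no further travel, then let go and backed off to 300 mm TCP height.

**Last checks:**
- **Seating:** the grip top triangulates to z = 136.0 mm, exactly what a fully home crossbar should give. It stands upright, and the jaws that placed it were within about 0.2° of my estimate of the gap's direction.
- **Sideways position:** about 2–4 mm from my first estimate of the gap centre, against an 18 mm limit. The wall pushed the blade toward the fan on the way in, so my estimate was probably off by about 2 mm.
- **Fan:** pushed back about 3.4 mm by image match (over 1.5 mm required).
- **Red gauge:** looks unmoved in its slot.
- **Robot:** touching nothing.

No check failed. The only disagreements were about 2 mm between the cameras' position estimates.

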